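# Rack detector tubes for test in reverse order

## Robot

A 7-joint arm with a two-finger parallel gripper is mounted at the origin on the work surface. World frame = base frame: x ahead of the robot, y to its left, z up, the work surface at z = 0. Lengths are in m, angles in rad, forces in N, time in s.
With the tool pointing down it reaches from about 0.4 to 0.9 m from the base axis. Payload 5.6 kg.
Tool frame: the origin (TCP) lies midway between the tips of the shut fingers; the grasp point (between the pads) lies 19 mm behind it; y points along the fingers, z is the direction in which the jaws open and shut, and the axes are right-handed (so a half turn about y gives the same grasp; the last joint's range is limited). The gripper opens to 92 mm and grips with 3 to 60 N. Pads are 20 mm wide; open, the fingers measure 128 mm over their backs; the gripper's body (75 mm by 189 mm) begins 69 mm behind the grasp point.
Start: joints at [-1.222, 0.468, -0.012, 1.603, 0.006, 1.071, -0.056], TCP at [0.248, 0.601, 0.215] pointing down, gripper open.
Joint ranges: [-2.53, 2.53], [-0.31, 2.02], [-1.57, 1.55], [0.28, 2.44], [-1.29, 4.43], [0.15, 1.84], [-2.92, 2.92]. Speed limits (rad/s): [2.57, 2.57, 3.14, 3.14, 3.14, 3.14, 3.14].

## Interface

Orientations are given as a 3x3 rotation matrix whose columns are the frame's x, y, z axes.
In Python, from station import env, effector, solver, viewer, workorder, search_frame, tip_of gives the robot as it stands. Calls block until the motion is done:
- env.reach(position, orientation): joint-space move of the TCP to a pose.
- env.movel(position, frame=None, rate=0.15): straight line of the TCP; frame=None keeps the orientation; rate is the mean speed in m/s.
- env.goto_joints(angles): joint-space move.
- effector.release() and effector.grasp(squeeze=None): open the fingers fully, or close them until they stop; squeeze is the grip in N (None keeps the last).
- env.pause(seconds).
- solver.inverse_kinematics(position, orientation): joint angles nearest the present ones, or None.
- env.sense(): the state.
- viewer.read_camera(name): name is "scene" or "top" or "wrist"; returns (picture, depth): 480x640x3 uint8, red, green, blue; 480x640 float32, m along the optical axis (not along the pixel's ray), 0 where there is no reading.
- viewer.camera_info(name): a dict with "intrinsics" (3x3 intrinsics, pixels), "dist_coeffs" ([k1, k2, p1, p2, k3] as OpenCV has them; the pictures are not rectified), "eye" and "rotation" of the camera in the world; the wrist camera has in their place "T_tool_cam" (4x4, takes a point from camera to tool coordinates, whose origin is the TCP and whose axes are the tool frame's). Camera axes: x right, y up, looking along -z (the intrinsics and any distortion apply to the point x, -y, -z); pixel columns grow to the right and rows downward; lengths in m; the calibration is good to about 2 mm. A picture is of the moment at which its call begins: read the wrist's pose just before it. camera_info takes no time and is no camera call.
A pose or a line that the arm cannot do raises env.PlanningError and nothing moves.
- workorder.finish_job(): hands the job in, once; it reports no verdict.
Trained networks look in the newest picture that a camera, given by its name, has taken for a name from the list of things; names that differ only in an ending like _2 or _b are one class to them, and where a whole thing is asked for, a point or a joint stands for the part that bears it (a point fixed in the world has none). Each returns a list of dicts, best first, with "score" (0 to 1); they miss things now and then, are a little off and sometimes report something else, mostly with a low value. They report only what shows in the picture. A call takes as long as a camera call. They do not tell look-alikes from the thing itself.
- search_frame(camera, name): "at" ([x, y, z] in m, in world coordinates, good to about 4 mm: the middle of the surface that is visible of it).
- tip_of(camera, name): "at" ([x, y, z] in m, in world coordinates, good to about 4 mm: a listed point, or the origin of a listed thing).
The state is a dict: "t": time; "joint_positions": joint angles; "joint_velocities": joint speeds; "tau": joint torques, N m; "ee_pos": TCP position; "tcp_rot": TCP orientation; "wrist_force": force on the tool from outside, world axes, zero at the start; "moment": the same for the moment, N m; "gripper_width": finger opening in m.
Only numpy, scipy, OpenCV 4.12 (cv2) and the standard library are available. Lean on these libraries where they do the work, as an engineer would, in place of code of your own. Each camera call takes 0.05 s, during which the arm holds its last target. There are 200 camera calls.

## Task

Move the three detector tubes from the wooden storage rack into the empty pockets of the metal test rack, one per pocket and in reverse order: seen from the robot, the tube that stood leftmost goes into the rightmost pocket, the middle one into the middle and the rightmost one into the leftmost. Keep the tubes upright, stand each one flat on the floor of its pocket and let go.

Things in the scene. Friction and masses are not known exactly. Their poses are not given: they have to be found in the camera images.
- tube_long: The long detector tube: plain grey plastic cylinder, 42 mm in diameter and 132 mm high, black at its foot and near its top, with a connector stub 12 mm in diameter and 12 mm high in the middle of its top. Loose, round, upright, about 0.3 kg; origin at the centre of its foot, z up along its axis, its yaw means nothing. The foot is 42 mm in diameter.
- tube_flask: The flask-shaped detector tube: black body 42 mm in diameter up to 55 mm above its foot, a shoulder up to 72 mm, then a grey neck 28 mm in diameter up to 112 mm, with a connector stub 12 mm in diameter and 12 mm high on top. Loose, round, upright, about 0.28 kg; origin at the centre of its foot, z up along its axis, its yaw means nothing. The foot is 42 mm in diameter.
- tube_short: The short detector tube: bare aluminium can, 42 mm in diameter and 82 mm high, with a connector stub 12 mm in diameter and 12 mm high in the middle of its top. Loose, round, upright, about 0.24 kg; origin at the centre of its foot, z up along its axis, its yaw means nothing. The foot is 42 mm in diameter.
- store_long: Plywood storage pocket in which the long tube stands at every start. Fixed square open tray, 68 mm outside, 60 mm inside, 16 mm high, walls and floor 4 mm thick. Origin: centre of its underside, 10 mm above the table; z up, y along the row to the robot's left. The three stand in a row, 74 to 94 mm apart, on a fixed wooden board 84 x 278 x 10 mm, end stops 30 mm high.
- store_flask: Plywood storage pocket in which the flask tube stands at every start. Fixed square open tray, 68 mm outside, 60 mm inside, 16 mm high, walls and floor 4 mm thick. Origin: centre of its underside, 10 mm above the table; z up, y along the row to the robot's left. The three stand in a row, 74 to 94 mm apart, on a fixed wooden board 84 x 278 x 10 mm, end stops 30 mm high.
- store_short: Plywood storage pocket in which the short tube stands at every start. Fixed square open tray, 68 mm outside, 60 mm inside, 16 mm high, walls and floor 4 mm thick. Origin: centre of its underside, 10 mm above the table; z up, y along the row to the robot's left. The three stand in a row, 74 to 94 mm apart, on a fixed wooden board 84 x 278 x 10 mm, end stops 30 mm high.
- test_left: The left (seen from the robot) aluminium test pocket, empty at the start. Fixed square open tray, 68 mm outside, 60 mm inside, 16 mm high, walls and floor 4 mm thick. Origin: centre of its underside, 10 mm above the table; z up, y along the row to the robot's left. The three stand in a row, 74 to 94 mm apart, on a fixed metal board 84 x 278 x 10 mm, end stops 30 mm high.
- test_middle: The middle (seen from the robot) aluminium test pocket, empty at the start. Fixed square open tray, 68 mm outside, 60 mm inside, 16 mm high, walls and floor 4 mm thick. Origin: centre of its underside, 10 mm above the table; z up, y along the row to the robot's left. The three stand in a row, 74 to 94 mm apart, on a fixed metal board 84 x 278 x 10 mm, end stops 30 mm high.
- test_right: The right (seen from the robot) aluminium test pocket, empty at the start. Fixed square open tray, 68 mm outside, 60 mm inside, 16 mm high, walls and floor 4 mm thick. Origin: centre of its underside, 10 mm above the table; z up, y along the row to the robot's left. The three stand in a row, 74 to 94 mm apart, on a fixed metal board 84 x 278 x 10 mm, end stops 30 mm high.
There are look-alikes about, which are no part of the job. Leave any purple look-alike of the tube_long alone.

How it is judged:
At the end, for the whole second after the job is handed in: Each tube is at rest, upright (0.1 rad), on the floor of a test pocket (foot 1 to 8 mm above the pocket's underside, axis within 16 mm of its centre), and the tubes' left-to-right order in the test rack is the reverse of that of their storage pockets (((y of store_long in the frame of store_flask below 0 m and y of store_long in the frame of store_short below 0 m and horizontal distance between tube_long and test_left below 0.016 m and z of tube_long in the frame of test_left between 0.001 and 0.008 m) or (not (y of store_long in the frame of store_flask above 0 m and y of store_long in the frame of store_short above 0 m) and not (y of store_long in the frame of store_flask below 0 m and y of store_long in the frame of store_short below 0 m) and horizontal distance between tube_long and test_middle below 0.016 m and z of tube_long in the frame of test_middle between 0.001 and 0.008 m) or (y of store_long in the frame of store_flask above 0 m and y of store_long in the frame of store_short above 0 m and horizontal distance between tube_long and test_right below 0.016 m and z of tube_long in the frame of test_right between 0.001 and 0.008 m)) and angle between each of tube_long, tube_flask, tube_short's own z axis and vertical below 0.1 rad and linear speed of each of tube_long, tube_flask, tube_short below 0.02 m/s and angular speed of each of tube_long, tube_flask, tube_short below 0.2 rad/s and ((y of store_flask in the frame of store_long below 0 m and y of store_flask in the frame of store_short below 0 m and horizontal distance between tube_flask and test_left below 0.016 m and z of tube_flask in the frame of test_left between 0.001 and 0.008 m) or (not (y of store_flask in the frame of store_long above 0 m and y of store_flask in the frame of store_short above 0 m) and not (y of store_flask in the frame of store_long below 0 m and y of store_flask in the frame of store_short below 0 m) and horizontal distance between tube_flask and test_middle below 0.016 m and z of tube_flask in the frame of test_middle between 0.001 and 0.008 m) or (y of store_flask in the frame of store_long above 0 m and y of store_flask in the frame of store_short above 0 m and horizontal distance between tube_flask and test_right below 0.016 m and z of tube_flask in the frame of test_right between 0.001 and 0.008 m)) and ((y of store_short in the frame of store_long below 0 m and y of store_short in the frame of store_flask below 0 m and horizontal distance between tube_short and test_left below 0.016 m and z of tube_short in the frame of test_left between 0.001 and 0.008 m) or (not (y of store_short in the frame of store_long above 0 m and y of store_short in the frame of store_flask above 0 m) and not (y of store_short in the frame of store_long below 0 m and y of store_short in the frame of store_flask below 0 m) and horizontal distance between tube_short and test_middle below 0.016 m and z of tube_short in the frame of test_middle between 0.001 and 0.008 m) or (y of store_short in the frame of store_long above 0 m and y of store_short in the frame of store_flask above 0 m and horizontal distance between tube_short and test_right below 0.016 m and z of tube_short in the frame of test_right between 0.001 and 0.008 m))); the robot touches nothing.
It fails at once if a tube is tipped over (more than 0.6 rad) (angle between any of tube_long, tube_flask, tube_short's own z axis and vertical above 0.6 rad).
It also fails if it takes over 80 s, if anything falls off the work surface, if the arm or the gripper's body presses on something with over 40 N, if the wrist force passes 120 N, or if a joint passes its speed limit or range.

## Working session

There is one attempt and no reset: what is moved stays moved. The work goes in short steps, each a Python script; the robot and the scene stay as the last script left them, time stands still between calls to the robot, and variables do not carry over. Pictures are saved under pics/ and viewed, on a budget of 14 in all, crops included, one or two more only if the job needs it, and the job is handed in when it is done.

```bash
ls; mkdir -p pics
cat > look.py <<'E'
from station import *
import cv2, numpy as np
for c in ("scene","top"):
    p,d=viewer.read_camera(c); cv2.imwrite(f"pics/{c}0.png",p[:,:,::-1]); np.save(f"{c}0.npy",d)
    for n in ("tube_long","tube_flask","tube_short","store_long","store_flask","store_short","test_left","test_middle","test_right"):
        print(c,n,[(round(r["score"],2),np.round(r["at"],3).tolist()) for r in tip_of(c,n)[:4]])
    i=viewer.camera_info(c); print({k:np.round(v,3).tolist() for k,v in i.items()})
s=env.sense(); print(s["t"],s["tcp_rot"],s["gripper_width"])
E
python3 look.py
```

```text
pics
scene tube_long [(0.7, [0.472, -0.201, 0.016]), (0.59, [0.352, -0.172, -0.003])]
scene tube_flask [(0.66, [0.457, -0.275, 0.014])]
scene tube_short [(0.9, [0.483, -0.104, 0.016]), (0.34, [0.54, 0.185, 0.009])]
scene store_long [(0.59, [0.511, 0.264, 0.014]), (0.57, [0.472, -0.187, 0.007])]
scene store_flask [(0.84, [0.447, -0.266, 0.01])]
scene store_short [(0.66, [0.479, -0.105, 0.009])]
scene test_left [(0.82, [0.512, 0.263, 0.014]), (0.69, [0.478, -0.104, 0.015]), (0.35, [0.574, 0.116, 0.012])]
scene test_middle [(0.93, [0.543, 0.185, 0.01])]
scene test_right [(0.59, [0.572, 0.118, 0.01]), (0.34, [0.472, -0.199, 0.015]), (0.15, [0.479, -0.107, 0.011])]
{'intrinsics': [[562.411, 0.0, 320.545], [0.0, 562.411, 234.514], [0.0, 0.0, 1.0]], 'dist_coeffs': [-0.172, 0.0, 0.0, 0.0, 0.0], 'eye': [0.804, -0.417, 0.88], 'rotation': [[0.808, -0.498, 0.315], [0.589, 0.695, -0.412], [-0.014, 0.519, 0.855]]}
top tube_long [(0.84, [0.35, -0.173, 0.003]), (0.68, [0.468, -0.196, 0.013])]
top tube_flask []
top tube_short [(0.58, [0.482, -0.107, 0.015])]
top store_long [(0.87, [0.468, -0.192, 0.009])]
top store_flask [(0.96, [0.456, -0.27, 0.007])]
top store_short [(0.72, [0.482, -0.111, 0.013])]
top test_left [(0.63, [0.543, 0.186, 0.006]), (0.56, [0.513, 0.266, 0.013])]
top test_middle [(0.74, [0.544, 0.187, 0.007]), (0.31, [0.467, -0.192, 0.01])]
top test_right [(0.64, [0.578, 0.113, 0.011]), (0.6, [0.453, -0.271, 0.011])]
{'intrinsics': [[588.502, 0.0, 321.291], [0.0, 588.502, 236.244], [0.0, 0.0, 1.0]], 'dist_coeffs': [-0.159, 0.0, 0.0, 0.0, 0.0], 'eye': [0.333, -0.001, 1.235], 'rotation': [[0.002, 0.994, -0.111], [-1.0, -0.0, -0.018], [-0.018, 0.111, 0.994]]}
1.0 [[ 9.24185624e-01  6.47902738e-05  3.81943620e-01]
 [-3.81943625e-01  8.94117106e-05  9.24185620e-01]
 [ 2.57280069e-05 -9.99999994e-01  1.07379249e-04]] 0.09228092476714565
```

View pics/scene0.png

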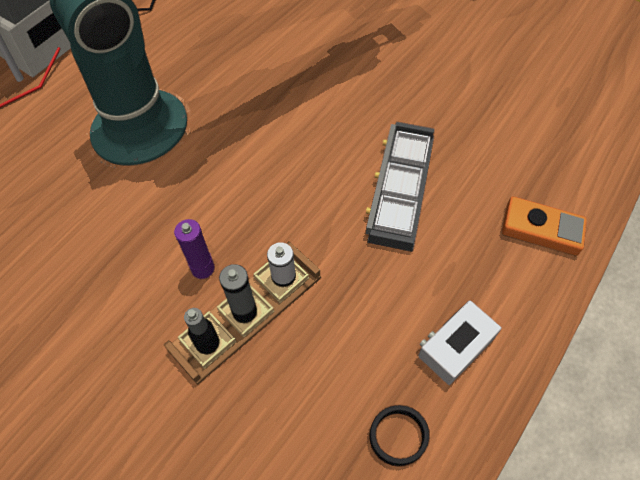

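View pics/top0.png

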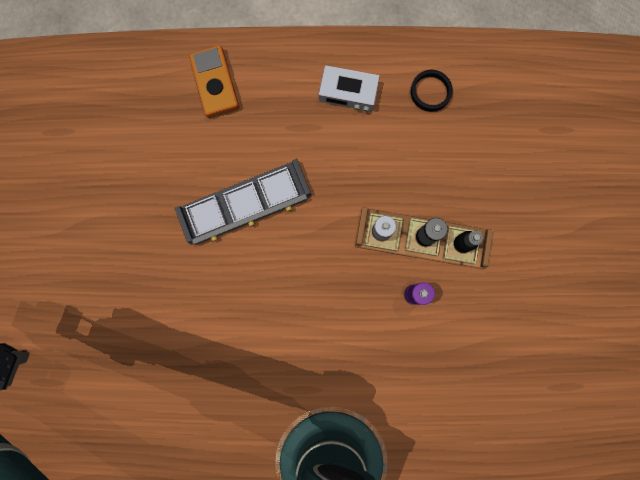

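Purple look-alike: scene (195,250), top (423,294), standing outside the rack. The real long tube is the grey one in the rack's middle at scene (238,292). The flask is at (202,332) and the short tube at (281,265). From the robot's left the order is short, long, flask, so short→right, long→middle, flask→left. I'll refine the positions with depth and check the long tube in a crop.

```bash
cat > geo.py <<'E'
from station import *
import cv2, numpy as np
def cloud(d,K,dist,R,eye):
    v,u=np.nonzero(d>0); z=d[v,u].astype(float)
    n=cv2.undistortPoints(np.stack([u,v],1).astype(float)[:,None],K,dist)[:,0]
    return np.c_[n[:,0]*z,-n[:,1]*z,-z]@np.asarray(R).T+eye
def fixed(c,f):
    i=viewer.camera_info(c); return cloud(np.load(f),np.array(i["intrinsics"]),np.array(i["dist_coeffs"]),i["rotation"],i["eye"])
E
cat > m.py <<'E'
from geo import *
p=cv2.imread("pics/scene0.png")[220:380,150:340]; cv2.imwrite("pics/crop.png",cv2.resize(p,None,fx=3,fy=3,interpolation=cv2.INTER_CUBIC))
for c in ("top","scene"):
    P=fixed(c,c+"0.npy")
    for n,xy,h in (("short",(.482,-.106),.096),("long",(.470,-.196),.146),("flask",(.456,-.272),.126),("purple",(.351,-.173),.132)):
        Q=P[np.hypot(*(P[:,:2]-xy).T)<.045]; T=Q[abs(Q[:,2]-h)<.006]
        (cc,r)=cv2.minEnclosingCircle(T[:,:2].astype(np.float32)) if len(T) else ((0,0),0)
        print(c,n,"zmax %.3f"%Q[:,2].max(),len(T),"circ",np.round(cc,4),round(r,4),"mean",T.mean(0).round(4))
    row=np.array([-.387,.922]); row/=np.linalg.norm(row); B=np.array([row,[row[1],-row[0]]])
    for n,xy in (("left",(.5125,.2645)),("mid",(.5435,.186)),("right",(.575,.1155))):
        x=np.array(xy)
        for _ in range(8):
            L=(P[:,:2]-x)@B.T; m=(abs(L)<.037).all(1)&(P[:,2]>.0205)&(P[:,2]<.031)
            a=L[m]; x=x+B.T@((np.percentile(a,2,0)+np.percentile(a,98,0))/2)
        print(c,n,x.round(4),m.sum(),np.ptp(a,0).round(3))
E
python3 m.py
```

```text
top short zmax 0.112 332 circ [ 0.4799 -0.1045] 0.0214 mean [ 0.4793 -0.1042  0.0965]
top long zmax 0.163 387 circ [ 0.4681 -0.1947] 0.0222 mean [ 0.4678 -0.1941  0.1464]
top flask zmax 0.145 138 circ [ 0.4536 -0.2741] 0.0148 mean [ 0.4528 -0.2724  0.1267]
top purple zmax 0.150 385 circ [ 0.349  -0.1709] 0.0219 mean [ 0.3489 -0.1706  0.1328]
top left [0.5117 0.2661] 269 [0.068 0.07 ]
top mid [0.5396 0.1857] 270 [0.073 0.073]
top right [0.5713 0.1135] 270 [0.068 0.073]
scene short zmax 0.111 459 circ [ 0.4827 -0.1048] 0.0223 mean [ 0.4841 -0.1067  0.0951]
scene long zmax 0.161 544 circ [ 0.4704 -0.196 ] 0.0222 mean [ 0.4724 -0.1973  0.1451]
scene flask zmax 0.141 204 circ [ 0.4561 -0.2753] 0.0145 mean [ 0.4584 -0.2763  0.1255]
scene purple zmax 0.146 454 circ [ 0.3505 -0.1722] 0.0224 mean [ 0.3525 -0.1733  0.1312]
scene left [0.5117 0.2634] 296 [0.073 0.073]
scene mid [0.5398 0.1841] 339 [0.072 0.073]
scene right [0.5718 0.1124] 371 [0.073 0.074]
```

View pics/crop.png

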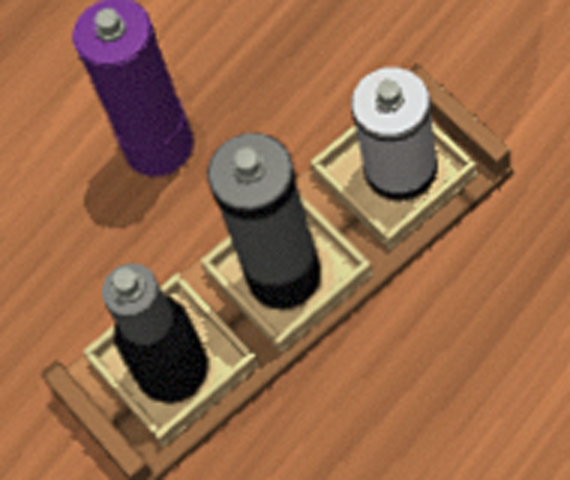

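```bash
cat > mv.py <<'E'
from geo import *
F=.014
STORE={"short":(.4813,-.1047),"long":(.4693,-.1954),"flask":(.4549,-.2747)}
TEST={"short":(.573,.1135),"long":(.541,.185),"flask":(.5123,.2645)}
G={"short":.058,"long":.100,"flask":.094}; W={"short":.042,"long":.042,"flask":.028}
def rot(row):
    j=np.array([row[1],-row[0],0.]); j/=np.linalg.norm(j); y=np.array([0,0,-1.]); return np.c_[np.cross(y,j),y,j]
def pick_rot(p,R):
    q0=np.array(env.sense()["joint_positions"]); c=[]
    for M in (R,R@np.diag([-1,1,-1])):
        q=solver.inverse_kinematics(p,M)
        if q is not None: c.append((abs(np.array(q)-q0).max(),M))
    return min(c,key=lambda a:a[0])[1]
def st(m): s=env.sense(); print(m,"t%.2f"%s["t"],"w%.4f"%s["gripper_width"],np.round(s["ee_pos"],4),"F",np.round(s["wrist_force"],1))
RS=rot(np.subtract(STORE["short"],STORE["flask"])); RT=rot(np.subtract(TEST["flask"],TEST["short"]))
def at(xy,z): return [xy[0],xy[1],z]
def pick(n,lift=.19):
    z=F+G[n]-.019; R=pick_rot(at(STORE[n],z+lift),RS)
    env.reach(at(STORE[n],z+lift),R); env.movel(at(STORE[n],z),rate=.2)
    st("down"); effector.grasp(25); st("grip")
    if abs(env.sense()["gripper_width"]-W[n])>.005: raise SystemExit("bad grip")
    env.movel(at(STORE[n],z+lift),rate=.2); st("up")
def over(n,lift=.19):
    z=F+G[n]-.019+lift; env.reach(at(TEST[n],z),pick_rot(at(TEST[n],z),RT)); st("over")
def place(n,lift=.19):
    z=F+G[n]-.019
    env.movel(at(TEST[n],z+.02),rate=.2); env.movel(at(TEST[n],z+.0015),rate=.05); st("set")
    effector.release(); env.movel(at(TEST[n],z+lift),rate=.2); st("off")
E
python3 - <<'E'
from mv import *
pick("short"); over("short")
p,d=viewer.read_camera("wrist"); cv2.imwrite("pics/w1.png",p[:,:,::-1])
p,d=viewer.read_camera("scene"); cv2.imwrite("pics/s1.png",p[:,:,::-1])
E
```

```text
down t4.72 w0.0926 [ 0.482  -0.105   0.0538] F [ 0.2 -0.3 -0.7]
grip t5.53 w0.0419 [ 0.4814 -0.1047  0.053 ] F [-0.  -0.9  0.1]
up t6.63 w0.0416 [ 0.4804 -0.1045  0.2419] F [-0.6  0.8 -3.6]
over t7.58 w0.0418 [0.5727 0.1107 0.2429] F [-1.  -0.7 -3.5]
```

View pics/w1.png

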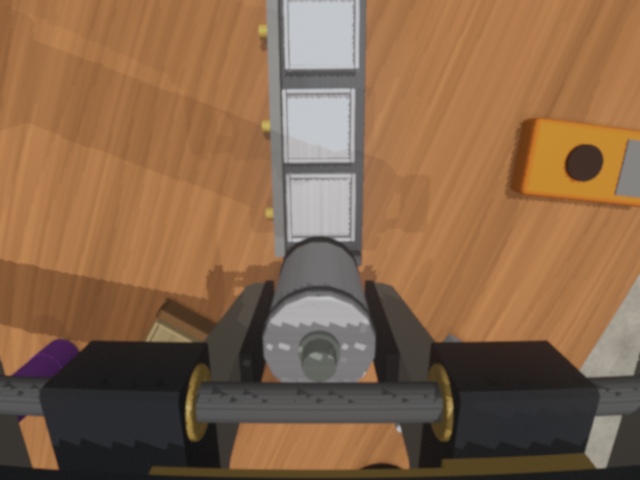

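View pics/s1.png

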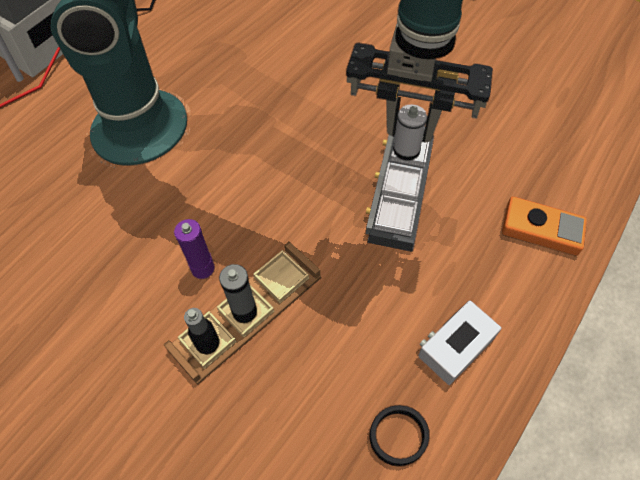

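The short tube hangs upright at wrist pixel (320,310). All three pockets are visible above it at (320,35), (318,125) and (320,207), with the right pocket nearest. I'll measure the pockets once from this wrist view and then place.

```bash
cat >> mv.py <<'E'
def wcloud(tag):
    s=env.sense(); p,d=viewer.read_camera("wrist"); cv2.imwrite(f"pics/{tag}.png",p[:,:,::-1])
    i=viewer.camera_info("wrist"); T=np.array(i["T_tool_cam"]); R=np.array(s["tcp_rot"])
    return cloud(d,np.array(i["intrinsics"]),np.array(i["dist_coeffs"]),R@T[:3,:3],R@T[:3,3]+s["ee_pos"])
def pockets(P):
    row=np.subtract(TEST["flask"],TEST["short"]); row/=np.linalg.norm(row); B=np.array([row,[row[1],-row[0]]])
    for n in TEST:
        x=np.array(TEST[n])
        for _ in range(8):
            L=(P[:,:2]-x)@B.T; m=(abs(L)<.037).all(1)&(P[:,2]>.0205)&(P[:,2]<.031); a=L[m]
            if len(a)<50: break
            x=x+B.T@((np.percentile(a,1,0)+np.percentile(a,99,0))/2)
        if len(a)>50: print(n,x.round(4),len(a),np.ptp(a,0).round(3))
E
python3 -c "
from mv import *
pockets(wcloud('w2'))"
```

```text
short [0.5711 0.1135] 1076 [0.071 0.071]
long [0.5409 0.1854] 1352 [0.074 0.071]
flask [0.5143 0.2612] 973 [0.059 0.069]
```

The wrist values agree with the earlier ones within 2 mm. The left pocket is cut off by the frame edge. Placing the short tube.

```bash
sed -i 's/"short":(.573,.1135)/"short":(.572,.1135)/' mv.py
python3 - <<'E'
from mv import *
place("short"); pick("long"); over("long")
p,d=viewer.read_camera("scene"); cv2.imwrite("pics/s2.png",p[:,:,::-1])
E
```

```text
set t9.24 w0.0414 [0.5719 0.1134 0.0542] F [-0.3  0.5 -3.6]
off t11.19 w0.0925 [0.5712 0.1135 0.2419] F [-0.2 -0.2 -0.3]
down t13.53 w0.0920 [ 0.4701 -0.1957  0.0958] F [-0.1  0.1  0. ]
grip t14.34 w0.0418 [ 0.4694 -0.1954  0.095 ] F [-0.  -0.1 -0.4]
up t15.44 w0.0418 [ 0.4685 -0.195   0.2839] F [-0.6  0.2 -3.8]
over t16.88 w0.0417 [0.5414 0.1829 0.2851] F [-0.   0.2 -4.2]
```

View pics/s2.png

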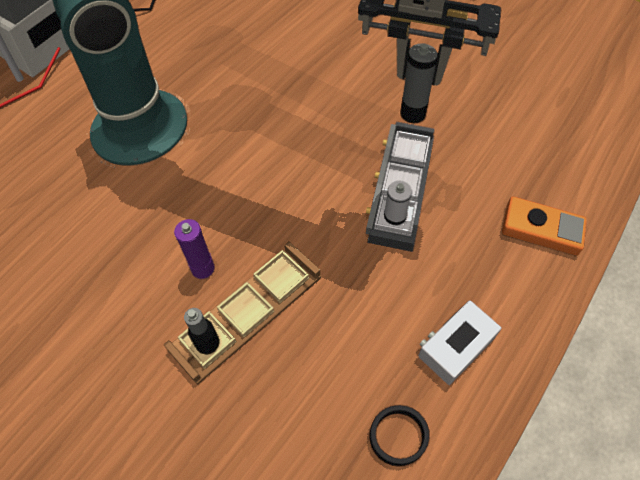

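The short tube stands in the right pocket at (397,205), and the long tube hangs upright in the gripper. Continuing.

Run:
```python
from mv import *
place("long"); pick("flask"); over("flask")
P=wcloud("w3"); pockets(P)
```

```text
set t18.45 w0.0420 [0.5409 0.1849 0.0963] F [-0.3  0.5 -3.1]
off t20.40 w0.0917 [0.5403 0.1849 0.2839] F [-0.3  1.  -0.2]
down t23.21 w0.0920 [ 0.4556 -0.2752  0.0899] F [-0.3 -0.1  0.5]
grip t24.19 w0.0277 [ 0.4549 -0.2747  0.089 ] F [ 0.2 -0.6 -1. ]
up t25.29 w0.0278 [ 0.4543 -0.2741  0.2779] F [-0.7 -0.3 -3.3]
over t27.25 w0.0276 [0.5129 0.2629 0.2792] F [ 0.3 -0.  -3.1]
flask [0.51   0.2654] 841 [0.073 0.073]
```

View pics/w3.png

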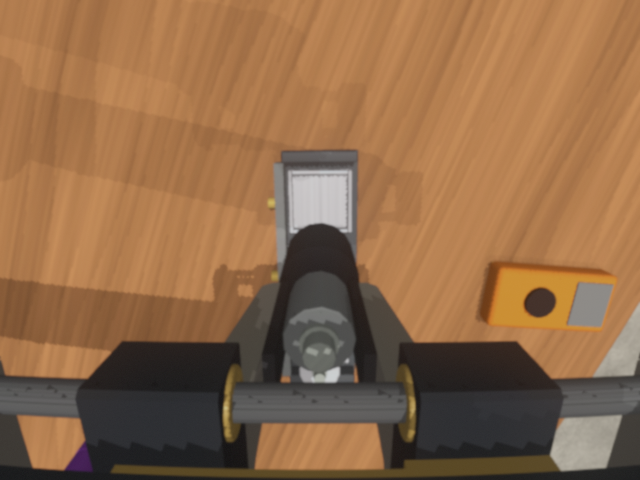

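The flask hangs upright at (320,300) and the empty left pocket shows at (320,200). The wrist value of (0.510, 0.265) is within 2.5 mm of my target.

Run:
```python
from mv import *
place("flask"); env.goto_joints([-1.222,.468,-.012,1.603,.006,1.071,-.056]); st("home")
for c in ("top","scene"):
    p,d=viewer.read_camera(c); cv2.imwrite(f"pics/{c}9.png",p[:,:,::-1]); np.save(f"{c}9.npy",d)
    P=fixed(c,c+"9.npy")
    for n,h in (("short",.096),("long",.146),("flask",.126)):
        Q=P[np.hypot(*(P[:,:2]-TEST[n]).T)<.045]; T=Q[abs(Q[:,2]-h)<.006]
        cc,r=cv2.minEnclosingCircle(T[:,:2].astype(np.float32))
        print(c,n,"top z",np.median(T[:,2]).round(4),np.round(cc,4),round(r,4),"off mm",(1e3*(np.array(cc)-TEST[n])).round(1))
cv2.imwrite("pics/f.png",np.hstack([cv2.resize(cv2.imread(f"pics/{c}9.png")[y:y+150,x:x+150],(400,400)) for c,x,y in (("top",170,130),("scene",325,105))]))
```

```text
set t28.82 w0.0277 [0.5122 0.2644 0.0903] F [ 0.1 -1.2 -2.4]
off t30.94 w0.0921 [0.5116 0.2644 0.278 ] F [ 0.2 -0.3  0.2]
home t32.53 w0.0920 [0.2496 0.5998 0.2138] F [0.4 0.7 0.1]
top short top z 0.0965 [0.5707 0.1131] 0.0218 off mm [-1.3 -0.4]
top long top z 0.1465 [0.5397 0.1849] 0.022 off mm [-1.3 -0.1]
top flask top z 0.127 [0.5115 0.2639] 0.0147 off mm [-0.8 -0.6]
scene short top z 0.0954 [0.5735 0.1131] 0.0221 off mm [ 1.5 -0.4]
scene long top z 0.145 [0.5426 0.1841] 0.0231 off mm [ 1.6 -0.9]
scene flask top z 0.1256 [0.5149 0.2638] 0.0155 off mm [ 2.6 -0.7]
```

View pics/f.png

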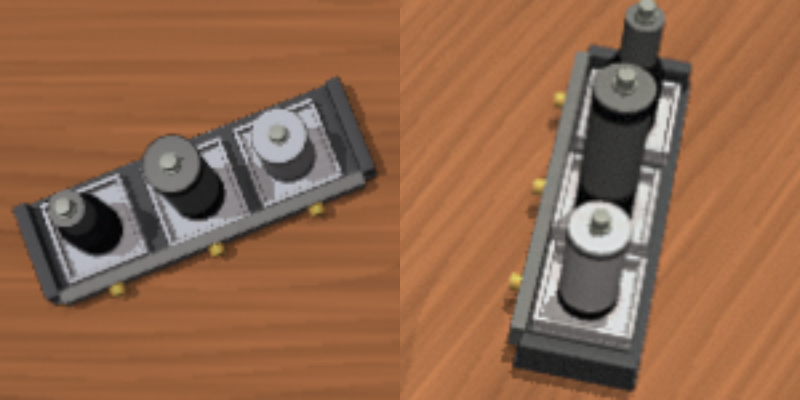

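The flask is in the left pocket, the long tube in the middle and the short one in the right, all upright on their pocket floors. Handing in.

```bash
python3 -c "
from station import *
print(workorder.finish_job())"
```

```text
the job is handed in; nothing more can be done
None
```

All three tubes are in the test rack in reverse order, and I handed the job in at about 33 s on the robot's clock. In storage they stood short, long, flask from the left. The short tube is now in the right pocket, the long in the middle and the flask in the left. I left the purple look-alike alone.

- **Position:** in the last pictures, every tube axis is within 3 mm of its pocket target, against 16 mm allowed.
- **Seating:** tube-top heights match the tubes' known heights above the pocket floors within 1 mm, so each tube is standing on its floor. All three look upright.
- **Forces:** the wrist force never read above about 4.3 N where I sampled it, and the arm ended clear of everything.
- **Disagreements:** the top and scene cameras differ by about 3 mm in x, consistent with the calibration tolerance. One wrist reading of the left pocket was off because the frame edge cut it. A second, from directly above, was within 2.5 mm of the target. No check failed.

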